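# Clamp a blank on the carving turntable

## Task

Clamp the dark hardwood blank on the carving turntable, lying along the low cleat and centred under the rubber clamp foot, with the T-knob screwed down clockwise until it is tight. The bed spins freely and turns with the knob, so brace it first by standing the black bench stop in the gap between the bed and the fence. When the blank is tight, stand the bench stop back on the bench, clear of the turntable and its base board, so that the bed can turn again; leave the other things on the bench as they are.

Things in the scene. Friction and masses are not known exactly. Their poses are not given: they have to be found in the camera images.
- base_board: Fixed grey base board of the turntable, 12 mm thick. Origin on the bench (z = 0) under the bed's turning axis, +z up. The board spans x -130..130, y -210..130 mm. On its -y side a dark wooden fence runs along x: inner face at y = -183, outer at -209 mm, top 44 mm above the bench.
- brace_gap (a point): Floor of the gap between squared bed and fence, at its middle, 12 mm above the bench; axes as the base board's. The gap is 68 mm wide (y), runs 260 mm along x, open at the top and both ends. A stop in its +x half blocks the clockwise drag of the knob with the least play (a few degrees).
- turntable (a joint): Angle of the bed on the base board (rad), positive anticlockwise from above, no end stops; 0 = square, clamp foot on the board's -x side. Spins very freely (0.012 N m). The bed is a square board, 230 x 230 mm, 21 to 40 mm above the bench; its corners sweep a radius of 163 mm. At multiples of pi/2 it stands square to the fence and the bench stop fits in the gap.
- bed_centre (a point): Centre of the bed's upper face, 40 mm above the bench, on the turning axis; turns with the bed. In this frame (mm) the foot is over x -85, y 0; a dark cleat 5 mm high lies at x -66..-58, y -65..65; a guide post, 12 mm thick, stands at x 52. The blue clamp bar, 28 mm wide, runs along x from -115 to 65; its top is 90 mm above the bench when open.
- clamp_foot: Round black rubber foot, 24 mm in diameter, sprung (4 N per mm, 5 mm travel) below the end of the blue clamp bar. Origin at the centre of its underside, 26 mm above the bed with the clamp fully open (knob 0).
- clamp_knob (a joint): Angle of the T-knob relative to the bed (rad): 0 = open, grows clockwise seen from above, end stop at 3.0 = fully tight. Each rad lowers bar and foot by 3 mm (the knob keeps its height): the foot meets a 20 mm blank at about 2.0 and presses about 11 N at 3.0. The screw is stiff (0.2 N m, self-locking): unless the bed is braced, turning the knob either way only spins the bed.
- knob_grip (a point): Centre of the black T-knob's grip bar, on the bed's axis, always 115 mm above the bench; turns with the knob. The bar is 58 mm long along this point's x axis, 14 mm wide (y) and 22 mm high; its underside is 14 mm above the blue clamp bar when open.
- blank: Dark hardwood blank, 30 mm (x) by 110 mm (y) by 20 mm high, about 90 g, lying flat. Origin at the centre of its underside. On the turntable its length (y) lies along the cleat.
- bench_stop: Black steel bench stop, about 0.45 kg, standing upright: block 60 x 60 mm and 75 mm high, with a round post of 28 mm diameter on top up to 196 mm height. Origin at the centre of its underside; block sides parallel to its x and y axes. The post is its handle.
- mallet: Bystander: turned wooden mallet standing on its head, 62 mm in diameter, 190 mm high; origin at the centre of its underside.
- wax_tin: Bystander: flat round tin, 77 mm in diameter, 31 mm high; origin at the centre of its underside.
- glue_bottle: Bystander: upright plastic bottle, 35 x 47 mm, 163 mm high; origin at the centre of its underside.

How it is judged:
On the way, in this order (a step that is already met when the one before it is completed fails the run):
1. the bench stop stands upright in the gap between bed and fence (y of bench_stop in the frame of base_board between -0.162 and -0.13 m and x of bench_stop in the frame of base_board between -0.125 and 0.125 m and z of bench_stop in the frame of base_board below 0.018 m and angle between bench_stop's own z axis and vertical below 0.1 rad), for 0.2 s.
2. the clamp foot presses firmly on the blank while the stop still braces the bed (contact force between clamp_foot and blank above 5 N and value of joint clamp_knob above 2.3 rad and y of bench_stop in the frame of base_board below -0.125 m and z of bench_stop in the frame of base_board below 0.018 m), for 0.2 s.
At the end, for the whole second after the job is handed in: Foot presses on the blank over 5 N, knob past 2.3 rad; blank flat on the bed, centred under the foot within 25 mm lengthwise and 10 mm across, within 0.15 rad of the cleat; bench stop upright and still on the bench top, over 210 mm from the bed axis (contact force between clamp_foot and blank above 5 N and value of joint clamp_knob above 2.3 rad and x of blank in the frame of bed_centre between -0.097 and -0.075 m and y of blank in the frame of bed_centre between -0.025 and 0.025 m and z of blank in the frame of bed_centre below 0.005 m and angle between the y axis of blank and the y axis of bed_centre, either way round below 0.15 rad and angle between blank's own z axis and vertical below 0.08 rad and angle between bench_stop's own z axis and vertical below 0.1 rad and height (world z) of bench_stop between -0.01 and 0.006 m and horizontal distance between bench_stop and bed_centre above 0.21 m and linear speed of each of bench_stop, blank below 0.02 m/s); the robot touches nothing.
It fails at once if a bystander is pushed more than 30 mm or knocked over (distance of any of mallet, wax_tin, glue_bottle from where it was at the start of the episode above 0.03 m or angle between any of mallet, glue_bottle's own z axis and vertical above 0.35 rad).
It fails at once if the bench stop is knocked over (angle between bench_stop's own z axis and vertical above 0.6 rad).
It also fails if it takes over 72 s, if anything falls off the work surface, if the arm or the gripper's body presses on something with over 40 N, if the wrist force passes 120 N, or if a joint passes its speed limit or range.

## Robot

A 7-joint arm with a two-finger parallel gripper is mounted at the origin on a cart in front of the work surface, level with it; the furniture and walls round the work are solid. World frame = base frame: x ahead of the robot, y to its left, z up, the work surface at z = 0. Lengths are in m, angles in rad, forces in N, time in s.
With the tool pointing down it reaches from about 0.425 to 0.875 m from the base axis. Payload 8.4 kg.
Tool frame: the origin (TCP) lies on the centre line of the jaws, within the pads' length; the fingertips stand 25 mm ahead of it and the grasp point (between the pads) lies 6 mm ahead of it; z points along the fingers, y is the line along which they close (so a half turn about z gives the same grasp; the last joint's range is limited). The gripper opens to 85 mm and grips with 20 to 120 N. Pads are 22 mm wide; open, the fingers measure 114 mm over their backs; the gripper's body (76 mm by 85 mm) begins 54 mm behind the grasp point. The pads swing forward as they close: fully open they stand 13 mm farther back than shut.
Start: joints at [-1.259, 0.333, 0.04, 1.465, -0.013, 1.343, -0.059], TCP at [0.26, 0.596, 0.256] pointing down, gripper open.
Joint ranges: [-2.58, 2.58], [-0.38, 2.09], [-1.3, 1.39], [0.25, 2.4], [-1.5, 4.64], [0.08, 2.09], [-2.65, 2.65]. Speed limits (rad/s): [2.22, 2.22, 2.79, 2.79, 3.14, 3.14, 3.14].

## Interface

Orientations are given as [roll, pitch, yaw] about the fixed x, y, z axes, in that order (R = Rz(yaw) Ry(pitch) Rx(roll)).
In Python, from workcell import readout, imaging, ticket gives the robot as it stands.
- The arm moves only by the tool play_rows, never from a script. Its argument "rows" is one flat list of numbers, 7 for each row, row after row: the shift along the tool's x, y, z in m, then the turn, a rotation vector about the tool's x, y, z in rad, then the finger opening in m, from 0 to 0.0854. In form: [tx, ty, tz, wx, wy, wz, claw, tx, ty, tz, wx, wy, wz, claw, ...]. A call has 1 to 8 rows; each row shifts and turns the commanded pose from where the row before left it, along the tool's axes as they then stand; what a row does not reach is not made up. A row lasts 1/10 s, in which the tool goes at most 50 mm and 8.59 degrees, less where a joint would pass 70% of its speed; a pose out of reach is approached as far as the arm can. A call is refused whole if a number of a shift passes 0.05 or a number of a turn 0.15, either way. A call with a gripper value outside its range is refused whole. The fingers move at their own pace and stop on an object; "squeeze" is the grip in N (left out, the last holds). Time passes only in rows, so rows that do not move let the fingers close. It gives the time, the measured TCP pose, the force, the opening and the grip force at its end, in the units of the state.
- readout.state(): the state, without advancing time (a new reading comes with each control period).
- imaging.camera(name): name is "scene" or "top" or "wrist"; returns a dict with "color" (384x512x3 uint8, red, green, blue), "z_map" (384x512 float32, m along the optical axis (not along the pixel's ray), 0 where there is no reading), "fx", "fy", "cx", "cy" (pixels), "origin" and "rotation" of the camera in the world. Camera axes: x right, y down, z forward; pixel columns grow to the right and rows downward; lengths in m; the calibration is good to about 2 mm. A picture is of the moment at which its call begins.
- ticket.job_done(): hands the job in; it is judged then, once.
The state is a dict: "time_s": time; "joint_pos": joint angles; "qd": joint speeds; "effort": joint torques, N m; "tool_pos": TCP position; "eef_rot": TCP orientation; "ft_force": force on the tool from outside, world axes, zero at the start; "torque": the same for the moment, N m; "width": finger opening in m; "gripper_force": force on a finger pad.
Only numpy, scipy, OpenCV 4.12 (cv2) and the standard library are available. Lean on these libraries where they do the work, as an engineer would, in place of code of your own. Each camera call takes 0.05 s, during which the arm holds its last target. There are 200 camera calls.

## Working session

There is one attempt and no reset: what is moved stays moved. The work goes in short steps, Python scripts to look and compute and a tool call to move; the robot and the scene stay as the last step left them, time stands still between calls to the robot, and variables do not carry over. Pictures are saved under pics/ and viewed, at most 11 in all, crops included, and the job is handed in when it is done.

Besides the shell and the picture viewer there is one more tool, called in YAML: its name, and indented under it one key for each argument. play_rows: Moves the arm, as the interface text tells. Its arguments: {"type":"object","properties":{"rows":{"type":"array"},"squeeze":{"type":"number"}},"required":["rows"]}

```bash
ls; mkdir -p pics; cat > h.py <<'E'
import numpy as np, cv2
from workcell import readout, imaging, ticket
def shot(cam,name,crop=None,scale=1):
    d=imaging.camera(cam); im=d["color"][...,::-1].copy()
    if crop: 
        a,b,c,e=crop; im=im[b:e,a:c]
    if scale!=1: im=cv2.resize(im,None,fx=scale,fy=scale,interpolation=cv2.INTER_CUBIC)
    cv2.imwrite("pics/%s.png"%name,im); np.savez("pics/%s.npz"%name,**d); return d
def world(d,u,v,z=None):
    r=np.array([(u-d["cx"])/d["fx"],(v-d["cy"])/d["fy"],1.0]); R=np.array(d["rotation"]);o=np.array(d["origin"])
    if z is None: return o+R@r*d["z_map"][int(v),int(u)]
    w=R@r; return o+w*(z-o[2])/w[2]
def cloud(d):
    v,u=np.mgrid[0:384,0:512]; Z=d["z_map"]
    P=np.stack([(u-d["cx"])/d["fx"]*Z,(v-d["cy"])/d["fy"]*Z,Z],-1)
    return P@np.array(d["rotation"]).T+np.array(d["origin"])
E
python3 - <<'E'
from h import *
a=shot("top","top",scale=1.5); b=shot("scene","scene",scale=1.5)
print(readout.state()); print(a["origin"],a["rotation"],a["fx"])
E
```

```text
pics
{'time_s': 0.1, 'joint_pos': array([-1.25918758,  0.33380781,  0.03987697,  1.46616132, -0.01341407,
        1.34329096, -0.0585142 ]), 'qd': array([-1.47509644e-03,  4.41430816e-04,  8.16414348e-04, -7.55511794e-04,
        2.81919495e-05, -1.34876069e-03, -2.48712497e-04]), 'effort': array([ 3.25857618e-03, -6.60012460e+01,  1.36996374e+00, -4.06467283e+01,
        1.72117160e-02,  9.06123023e-03,  1.26678742e-05]), 'tool_pos': array([0.25945052, 0.59557727, 0.25554171]), 'eef_rot': array([-3.14019350e+00,  8.01369952e-05,  2.73074779e+00]), 'ft_force': array([0.8839524 , 0.0584537 , 0.07846881]), 'torque': array([-0.04753239, -0.00152718, -0.05950439]), 'gripper_force': 0.0, 'width': 0.08521904602888501}
[0.42885797 0.14680621 1.03188793] [-2.99151058  0.02209404 -1.58484892] 395.17459154033946
```

View pics/top.png

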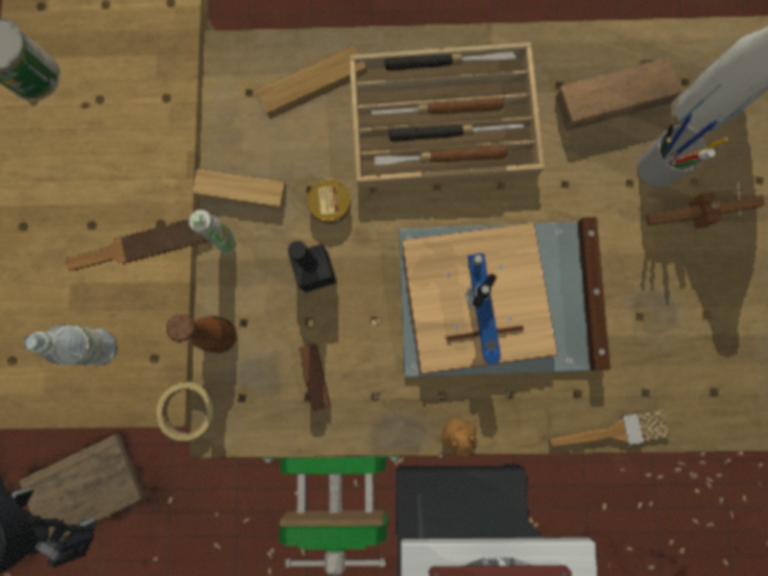

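View pics/scene.png

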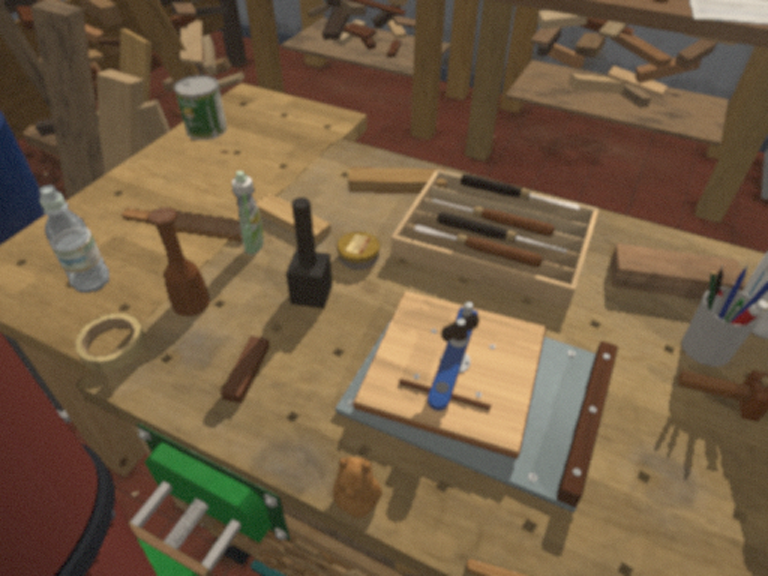

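The top view (1.5x) shows the base board at x 400-605, the bed turned slightly, its foot at (491,357) and the knob at (484,290). The stop is at (318,270), the blank at (314,377), the mallet at (215,335), the glue at (222,235) and the tin at (328,200). Next I measure these with the depth map.

```bash
cat >> h.py <<'E'
from scipy.spatial.transform import Rotation as Ro
_c=imaging.camera
class _I:
    @staticmethod
    def camera(n):
        d=dict(_c(n)); r=np.array(d["rotation"])
        if r.size==3: d["rotation"]=Ro.from_euler("xyz",r).as_matrix()
        return d
imaging=_I
def load(n):
    d=dict(np.load("pics/%s.npz"%n)); r=d["rotation"]
    if r.size==3: d["rotation"]=Ro.from_euler("xyz",r).as_matrix()
    return d
def rect(P,m):
    q=(P[m][:,:2]*1000).astype(np.float32); (c,s,a)=cv2.minAreaRect(q); return np.round(c,1),np.round(s,1),round(a,1),len(q)
E
python3 - <<'E'
from h import *
d=load("top"); P=cloud(d)
x,y,z=P[...,0],P[...,1],P[...,2]
v,u=np.mgrid[0:384,0:512]
def reg(a,b,c,e): return (u*1.5>a)&(u*1.5<c)&(v*1.5>b)&(v*1.5<e)
f=lambda n,m:print(n,rect(P,m),np.round(np.median(z[m]),4))
print("bench z",np.median(z[reg(220,370,290,440)]))
f("bed",reg(390,210,570,385)&(z>.034)&(z<.0415))
f("board",reg(390,210,580,385)&(z>.007)&(z<.016))
f("fence",reg(570,200,615,385)&(z>.035)&(z<.05))
f("cleatish",reg(440,320,530,350)&(z>.0425)&(z<.05))
f("bar",reg(460,245,505,370)&(z>.08)&(z<.096))
f("knob",reg(460,245,505,370)&(z>.115)&(z<.135))
f("blank",reg(290,330,340,420)&(z>.014)&(z<.025))
f("stopblock",reg(280,230,345,300)&(z>.068)&(z<.08))
f("stoppost",reg(280,230,345,300)&(z>.18)&(z<.21))
f("tin",reg(300,170,360,230)&(z>.02)&(z<.04))
f("mallet",reg(150,300,250,370)&(z>.02)&(z<.5))
f("glue",reg(180,190,250,260)&(z>.02)&(z<.5))
for (a,b) in [(484,290),(478,258),(491,357)]: print(world(d,a/1.5,b/1.5))
s=np.zeros((10,10))
img=cv2.resize(d["color"][100:300,170:420][...,::-1],None,fx=3.2,fy=3,interpolation=cv2.INTER_CUBIC); cv2.imwrite("pics/c1.png",img)
E
```

```text
bench z -0.0012493363282588543
bed (array([556.5,  21.6]), array([229.4, 229.7]), 7.1, 6191) 0.039
board (array([557.4,  -5.8]), array([260. , 314.4]), 1.2, 3557) 0.0113
fence (array([ 560.8, -173.9]), array([259.5,  27.9]), 1.4, 1126) 0.043
cleatish (array([487.5,  15.2]), array([141. ,  47.3]), 87.3, 141) 0.0442
bar (array([531.8,  18.8]), array([179.2,  28.4]), 7.3, 709) 0.0871
knob (array([556. ,  22.2]), array([18.4, 55.5]), 51.7, 157) 0.1243
blank (array([426.5, 302. ]), array([109.2,  30.6]), 12.8, 520) 0.0194
stopblock (array([609.5, 300.6]), array([60.3, 59.9]), 17.1, 380) 0.0741
stoppost (array([609. , 300.4]), array([27. , 26.3]), 2.2, 143) 0.1945
tin (array([733. , 267.4]), array([76.8, 91.5]), 2.7, 671) 0.0289
mallet (array([499.5, 465.2]), array([55.4, 56. ]), 41.1, 851) 0.0918
glue (array([700.1, 466.7]), array([ 95.5, 109.3]), 88.8, 595) 0.0853
[0.55339658 0.02343177 0.12658958]
[0.60761635 0.02817959 0.10584256]
[0.45205663 0.0107921  0.08552805]
```

View pics/c1.png

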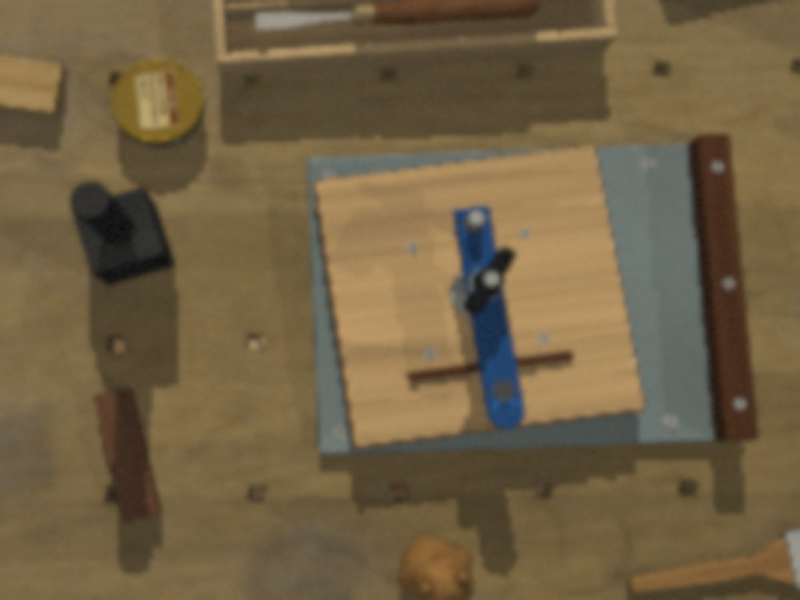

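play_rows:
  rows: [0, 0, 0, 0, 0, -0.127, 0.06, 0, 0, 0, 0, 0, -0.127, 0.06, 0, 0, 0, 0, 0, -0.127, 0.06, 0, 0, 0, 0, 0, -0.127, 0.06, 0, 0, 0, 0, 0, -0.127, 0.06]
  squeeze: 60

```text
time_s: 0.6
tool_pos: [0.2595, 0.5957, 0.2558]
eef_rot: [-3.141, -0.001, -2.912]
ft_force: [-0.2, 0.1, 1.1]
width: 0.0601
gripper_force: 0.0
```

play_rows:
  rows: [-0.006, -0.032, 0, 0, 0, 0, 0.06, -0.006, -0.032, 0, 0, 0, 0, 0.06, -0.006, -0.032, 0.01, 0, 0, 0, 0.06, -0.006, -0.032, 0.01, 0, 0, 0, 0.06, -0.006, -0.032, 0.02, 0, 0, 0, 0.06, -0.006, -0.032, 0.02, 0, 0, 0, 0.06, -0.006, -0.032, 0.02, 0, 0, 0, 0.06, -0.006, -0.032, 0.02, 0, 0, 0, 0.06]

```text
time_s: 1.4
tool_pos: [0.3635, 0.3555, 0.1554]
eef_rot: [-3.141, -0.0, -2.917]
ft_force: [0.7, 0.1, 0.7]
width: 0.0599
gripper_force: 0.0
```

play_rows:
  rows: [-0.006, -0.032, 0.02, 0, 0, 0, 0.06, -0.006, -0.032, 0.02, 0, 0, 0, 0.06, 0, 0, 0, 0, 0, 0, 0.06]

```text
time_s: 1.7
tool_pos: [0.3897, 0.2917, 0.1136]
eef_rot: [-3.138, -0.004, -2.923]
ft_force: [-1.7, 0.6, 0.5]
width: 0.0599
gripper_force: 0.0
```

play_rows:
  rows: [-0.002, 0.002, 0.03, 0, 0, 0, 0.06, 0, 0, 0.03, 0, 0, 0, 0.06, 0, 0, 0.015, 0, 0, 0, 0.06, 0, 0, 0.0066, 0, 0, 0, 0.06, 0, 0, 0, 0, 0, 0, 0.06]

```text
time_s: 2.2
tool_pos: [0.3902, 0.2996, 0.0342]
eef_rot: [-3.141, -0.001, -2.917]
ft_force: [0.2, 0.0, -0.4]
width: 0.0601
gripper_force: 0.0
```

play_rows:
  rows: [0, 0, 0, 0, 0, 0, 0.02, 0, 0, 0, 0, 0, 0, 0.02, 0, 0, 0, 0, 0, 0, 0.02, 0, 0, 0, 0, 0, 0, 0.02, 0, 0, 0, 0, 0, 0, 0.02]

```text
time_s: 2.7
tool_pos: [0.3914, 0.3001, 0.0361]
eef_rot: [3.141, 0.002, -2.918]
ft_force: [-1.2, -1.4, 7.1]
width: 0.0282
gripper_force: 58.7
```

play_rows:
  rows: [0, 0, -0.01, 0, 0, 0, 0.02, 0, 0, -0.02, 0, 0, 0, 0.02, 0, 0, -0.03, 0, 0, 0, 0.02, 0, 0, -0.03, 0, 0, 0, 0.02, 0, 0, 0, 0, 0, 0, 0.02, 0, 0, 0, 0, 0, 0, 0.02]

```text
time_s: 3.3
tool_pos: [0.391, 0.3, 0.1259]
eef_rot: [3.14, 0.002, -2.917]
ft_force: [-0.8, -0.5, -0.6]
width: 0.0278
gripper_force: 59.1
```

```bash
python3 - <<'E'
from h import *
s=readout.state(); print(s["tool_pos"],s["eef_rot"],s["ft_force"],s["joint_pos"],s["width"])
a=shot("top","t2"); b=shot("scene","s2"); w=shot("wrist","w2")
def c(d,p,h):
    R=np.array(Ro.from_euler("xyz",d["rotation"]).as_matrix() if np.size(d["rotation"])==3 else d["rotation"])
    q=R.T@(np.array(p)-d["origin"]); u=d["fx"]*q[0]/q[2]+d["cx"]; v=d["fy"]*q[1]/q[2]+d["cy"]
    u=int(np.clip(u,h,512-h)); v=int(np.clip(v,h,384-h)); return cv2.resize(d["color"][v-h:v+h,u-h:u+h][...,::-1],(400,400),interpolation=cv2.INTER_CUBIC)
cv2.imwrite("pics/m2.png",np.hstack([c(b,[.41,.3,.1],60),cv2.resize(w["color"][...,::-1],(400,400))]))
E
```

```text
[0.39102896 0.29999803 0.125877  ] [ 3.14029303e+00  1.86000904e-03 -2.91739656e+00] [-0.77024542 -0.48531276 -0.56931283] [-0.85616507  0.12793863  0.11944873  2.00232618 -0.01821251  1.01004556
  1.06696217] 0.02782196097850391
```

View pics/m2.png

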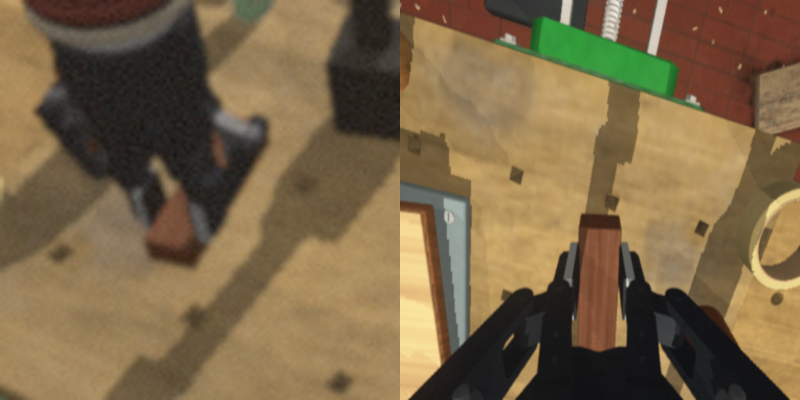

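The blank is held across its width near its robot-side end and lifted clear. In the wrist crop it spans x 580-620, y 215-350. I'll check its tilt and offset from the wrist depth.

```bash
python3 - <<'E'
from h import *
d=load("w2"); P=cloud(d); s=readout.state()
T=s["tool_pos"]; R=Ro.from_euler("xyz",s["eef_rot"]).as_matrix()
L=(P-T)@R   # tool coords
c=d["color"].astype(int); red=(c[...,0]-c[...,2]>25)&(c[...,0]<150)
v,u=np.mgrid[0:384,0:512]
m=red&(u>225)&(u<290)&(v>210)&(v<345)&(L[...,2]>0)&(L[...,2]<.06)
q=L[m]*1000; print(len(q),q.min(0).round(1),q.max(0).round(1))
k=q[:,2]<np.median(q[:,2])+6
A=np.c_[q[k][:,:2],np.ones(k.sum())]; print(np.linalg.lstsq(A,q[k][:,2],rcond=None)[0], cv2.minAreaRect(q[k][:,:2].astype(np.float32)))
# top camera
d=load("t2");P=cloud(d);L=(P-T)@R
c=d["color"].astype(int)
u0=(abs(L[...,0]+60)<40)&(abs(L[...,1])<30)&(abs(L[...,2]-.015)<.02)
q=L[u0]*1000;print(len(q),q.min(0),q.max(0),np.median(q,0), cv2.minAreaRect(q[:,:2].astype(np.float32)))
E
```

```text
6286 [-63.1 -17.1   2.8] [21.6 15.8 29. ]
[ 3.69867876e-03 -1.97321720e-03  1.64883952e+01] ((-20.82797622680664, -1.3316459655761719), (84.25247955322266, 31.480575561523438), 2.6256725788116455)Traceback (most recent call last):
  File "<stdin>", line 15, in <module>
    return umr_minimum(a, axis, None, out, keepdims, initial, where)
ValueError: zero-size array to reduction operation minimum which has no identity
```

play_rows:
  rows: [0, 0, 0, 0, 0, 0.139, 0.02, 0, 0, 0, 0, 0, 0.139, 0.02, 0, 0, 0, 0, 0, 0.139, 0.02, 0, 0, 0, 0, 0, 0.139, 0.02, 0, 0, 0, 0, 0, 0.139, 0.02, 0, 0, 0, 0, 0, 0.139, 0.02]

```text
time_s: 4.05
tool_pos: [0.3902, 0.2991, 0.1236]
eef_rot: [-3.139, -0.0, 2.526]
ft_force: [0.6, -0.5, -0.3]
width: 0.0285
gripper_force: 59.0
```

play_rows:
  rows: [0, 0, 0, 0, 0, 0.139, 0.02, 0, 0, 0, 0, 0, 0.139, 0.02, 0, 0, 0, 0, 0, 0.139, 0.02, 0, 0, 0, 0, 0, 0.139, 0.02, 0, 0, 0, 0, 0, 0.139, 0.02, 0, 0, 0, 0, 0, 0.139, 0.02]

```text
time_s: 4.65
tool_pos: [0.3902, 0.2992, 0.1237]
eef_rot: [-3.14, 0.001, 1.692]
ft_force: [0.4, -0.3, -2.2]
width: 0.0282
gripper_force: 59.0
```

play_rows:
  rows: [-0.03, 0.0074, 0, 0, 0, 0, 0.02, -0.03, 0.0074, 0, 0, 0, 0, 0.02, -0.03, 0.0074, 0, 0, 0, 0, 0.02, -0.03, 0.0074, 0, 0, 0, 0, 0.02, -0.03, 0.0074, 0, 0, 0, 0, 0.02, -0.03, 0.0074, 0, 0, 0, 0, 0.02, 0, 0, 0, 0, 0, 0, 0.02, 0, 0, 0, 0, 0, 0, 0.02]

```text
time_s: 5.45
tool_pos: [0.4571, 0.1261, 0.124]
eef_rot: [-3.14, 0.001, 1.696]
ft_force: [0.9, 0.1, -0.5]
width: 0.028
gripper_force: 59.1
```

```bash
cat >> h.py <<'E'
def go(x,y,z,yawdeg):
    s=readout.state(); R=Ro.from_euler("xyz",s["eef_rot"]).as_matrix()
    d=(np.array([x,y,z])-s["tool_pos"])@R
    r=(Ro.from_matrix(R).inv()*Ro.from_euler("xyz",[np.pi,0,np.radians(yawdeg)])).as_rotvec()
    print("t",s["time_s"],"pos",s["tool_pos"].round(4),"yaw",np.degrees(s["eef_rot"][2]).round(1),"q7",s["joint_pos"][6].round(2),"dtool",d.round(4),"rot",r.round(3),"F",s["ft_force"].round(1),"w",round(s["width"],4))
E
python3 -c "
from h import *
go(.4577,.1256,.0785,97.2)"
```

```text
t 5.45 pos [0.4571 0.1261 0.124 ] yaw 97.2 q7 -0.19 dtool [-0.0006  0.0005  0.0455] rot [-0.001  0.001 -0.   ] F [ 0.9  0.1 -0.5] w 0.028
```

play_rows:
  rows: [0, 0, 0.02, 0, 0, 0, 0.02, 0, 0, 0.015, 0, 0, 0, 0.02, 0, 0, 0.006, 0, 0, 0, 0.02, 0, 0, 0, 0, 0, 0, 0.02]

```text
time_s: 5.85
tool_pos: [0.4566, 0.1273, 0.0828]
eef_rot: [-3.139, 0.001, 1.699]
ft_force: [-0.4, 0.2, -0.8]
width: 0.028
gripper_force: 59.0
```

play_rows:
  rows: [0, 0, 0.0015, 0, 0, 0, 0.02, 0, 0, 0, 0, 0, 0, 0.02]

```text
time_s: 6.05
tool_pos: [0.4578, 0.1271, 0.0827]
eef_rot: [3.141, -0.0, 1.698]
ft_force: [0.7, 0.6, -0.8]
width: 0.0281
gripper_force: 59.0
```

play_rows:
  rows: [0, 0, 0.0015, 0, 0, 0, 0.02, 0, 0, 0, 0, 0, 0, 0.02]

```text
time_s: 6.25
tool_pos: [0.4576, 0.1268, 0.0809]
eef_rot: [3.141, -0.0, 1.698]
ft_force: [0.1, -0.7, -1.3]
width: 0.0282
gripper_force: 59.0
```

play_rows:
  rows: [0, 0, 0.0015, 0, 0, 0, 0.02, 0, 0, 0, 0, 0, 0, 0.02]

```text
time_s: 6.45
tool_pos: [0.4575, 0.1267, 0.0791]
eef_rot: [-3.141, 0.0, 1.698]
ft_force: [-0.4, -0.9, -0.8]
width: 0.0281
gripper_force: 59.0
```

play_rows:
  rows: [0, 0, 0.0015, 0, 0, 0, 0.02, 0, 0, 0, 0, 0, 0, 0.02]

```text
time_s: 6.65
tool_pos: [0.4574, 0.1266, 0.0775]
eef_rot: [-3.141, 0.0, 1.698]
ft_force: [-0.3, -0.6, -1.0]
width: 0.0279
gripper_force: 59.0
```

play_rows:
  rows: [0, 0, 0.0015, 0, 0, 0, 0.02, 0, 0, 0, 0, 0, 0, 0.02]

```text
time_s: 6.85
tool_pos: [0.4577, 0.1268, 0.0763]
eef_rot: [3.141, -0.0, 1.698]
ft_force: [0.4, 0.4, -0.8]
width: 0.028
gripper_force: 59.1
```

play_rows:
  rows: [0, 0, -0.001, 0, 0, 0, 0.02, -0.01, 0, 0, 0, 0, 0, 0.02, -0.015, 0, 0, 0, 0, 0, 0.02, -0.015, 0, 0, 0, 0, 0, 0.02, 0, 0, 0, 0, 0, 0, 0.02]

```text
time_s: 7.35
tool_pos: [0.4628, 0.0845, 0.0772]
eef_rot: [-3.141, 0.001, 1.695]
ft_force: [0.3, 0.3, -0.7]
width: 0.0281
gripper_force: 59.1
```

play_rows:
  rows: [-0.015, 0, 0, 0, 0, 0, 0.02, -0.015, 0, 0, 0, 0, 0, 0.02, -0.01, 0, 0, 0, 0, 0, 0.02, 0, 0, 0, 0, 0, 0, 0.02]

```text
time_s: 7.75
tool_pos: [0.4677, 0.0463, 0.0772]
eef_rot: [-3.142, 0.0, 1.696]
ft_force: [0.6, -0.7, -0.7]
width: 0.0283
gripper_force: 59.1
```

```bash
python3 - <<'E'
from h import *
go(.4677,.0462,.0763,97.2)
shot("scene","s3",(170,170,400,340),3)
E
```

```text
t 7.75 pos [0.4677 0.0463 0.0772] yaw 97.2 q7 0.02 dtool [-0.0001 -0.      0.0009] rot [-0.     0.    -0.001] F [ 0.6 -0.7 -0.7] w 0.0283
```

View pics/s3.png

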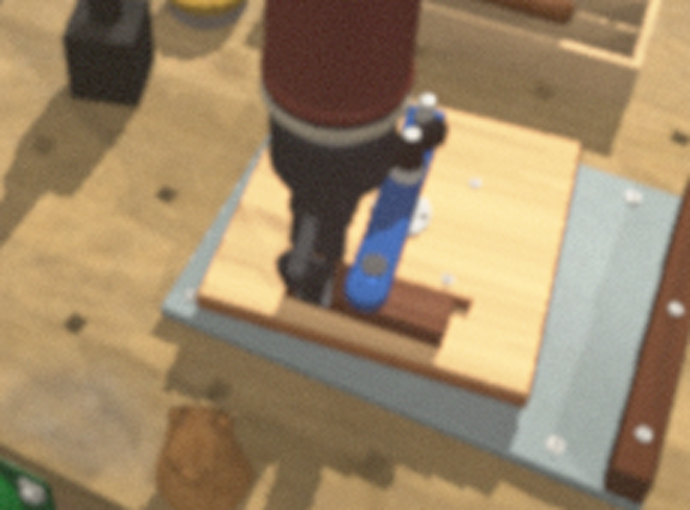

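The blank lies under the blue bar, its far end at about (445,325) in the crop. I'll lower and release it.

play_rows:
  rows: [0, 0, 0.0015, 0, 0, 0, 0.02, 0, 0, 0, 0, 0, 0, 0.02]

```text
time_s: 8.0
tool_pos: [0.468, 0.0483, 0.0761]
eef_rot: [3.141, -0.001, 1.699]
ft_force: [-2.5, -0.1, 7.1]
width: 0.0282
gripper_force: 60.0
```

play_rows:
  rows: [0, 0, 0, 0, 0, 0, 0.035, 0, 0, 0, 0, 0, 0, 0.045, 0, 0, 0, 0, 0, 0, 0.05, 0, 0, 0, 0, 0, 0, 0.05]

```text
time_s: 8.4
tool_pos: [0.4676, 0.0475, 0.0756]
eef_rot: [-3.141, 0.0, 1.698]
ft_force: [-0.1, 0.7, -0.4]
width: 0.0496
gripper_force: 0.0
```

play_rows:
  rows: [0, 0, -0.01, 0, 0, 0, 0.05, 0, 0, -0.03, 0, 0, 0, 0.05, 0.02, 0, -0.05, 0, 0, 0, 0.05, 0.04, 0, -0.05, 0, 0, 0, 0.05, 0.04, 0, -0.05, 0, 0, 0, 0.05, 0.04, 0, -0.05, 0, 0, 0, 0.05, 0.04, 0, 0, 0, 0, 0, 0.05, 0, 0, 0, 0, 0, 0, 0.05]

```text
time_s: 9.2
tool_pos: [0.4472, 0.2039, 0.281]
eef_rot: [3.139, -0.002, 1.705]
ft_force: [-0.3, -0.3, -1.6]
width: 0.0499
gripper_force: 0.0
```

```bash
python3 - <<'E'
from h import *
go(.609,.3005,.25,17)
d=shot("top","t4",(230,130,420,270),4); P=cloud(load("t4"));z=P[...,2];x=P[...,0];y=P[...,1]
B=(x>.40)&(x<.70)&(abs(y)<.19)
print("bed",rect(P,B&(y>-.13)&(z>.034)&(z<.0415)),"bar",rect(P,B&(z>.08)&(z<.096)&(abs(y-.02)<.06)),"blank",rect(P,B&(abs(y)<.1)&(x<.5)&(z>.053)&(z<.065)))
E
```

```text
t 9.2 pos [0.4472 0.2039 0.281 ] yaw 97.7 q7 -0.39 dtool [0.074  0.1732 0.0316] rot [ 0.    -0.004  1.408] F [-0.3 -0.3 -1.6] w 0.0499
bed (array([556.7,  21.6]), array([229.8, 229.6]), 6.8, 5816) bar (array([531.9,  18.7]), array([179.4,  28.4]), 6.7, 711) blank (array([472.6,  14.6]), array([ 30. , 109.6]), 4.8, 405)
```

View pics/t4.png

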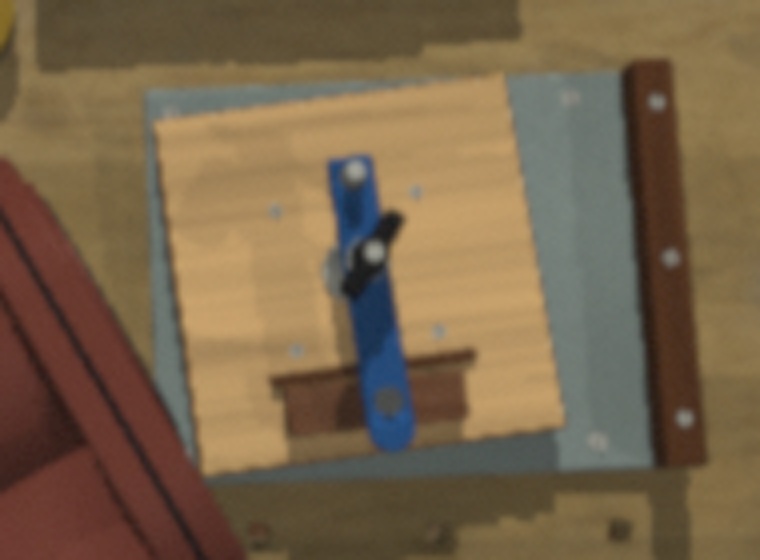

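play_rows:
  rows: [0.0148, 0.0346, 0, 0, 0, 0, 0.065, 0.0148, 0.0346, 0, 0, 0, 0, 0.065, 0.0148, 0.0346, 0, 0, 0, 0, 0.065, 0.0148, 0.0346, 0, 0, 0, 0, 0.065, 0.0148, 0.0346, 0, 0, 0, 0, 0.065, 0, 0, 0.03, 0, 0, 0, 0.065, 0, 0, 0, 0, 0, 0, 0.065]

```text
time_s: 9.95
tool_pos: [0.6097, 0.2919, 0.2448]
eef_rot: [-3.135, 0.004, 1.697]
ft_force: [-1.1, -0.6, -1.7]
width: 0.065
gripper_force: 0.0
```

```bash
python3 - <<'E'
from h import *
go(.609,.3005,.166,97.2)
E
```

```text
t 9.95 pos [0.6097 0.2919 0.2448] yaw 97.2 q7 -0.29 dtool [0.0089 0.0009 0.0787] rot [-0.006  0.004  0.   ] F [-1.1 -0.6 -1.7] w 0.065
```

play_rows:
  rows: [0.007, 0, 0, 0, 0, 0, 0.065, 0, 0, 0.03, 0, 0, 0, 0.065, 0, 0, 0.03, 0, 0, 0, 0.065, 0, 0, 0.018, 0, 0, 0, 0.065, 0, 0, 0, 0, 0, 0, 0.065]

```text
time_s: 10.45
tool_pos: [0.6083, 0.3002, 0.1704]
eef_rot: [-3.139, 0.001, 1.698]
ft_force: [-0.4, 0.1, 0.5]
width: 0.0648
gripper_force: 0.0
```

play_rows:
  rows: [0, 0, 0, 0, 0, 0, 0.02, 0, 0, 0, 0, 0, 0, 0.02, 0, 0, 0, 0, 0, 0, 0.02, 0, 0, 0, 0, 0, 0, 0.02, 0, 0, 0, 0, 0, 0, 0.02]
  squeeze: 60

```text
time_s: 10.95
tool_pos: [0.6099, 0.301, 0.1737]
eef_rot: [3.14, -0.001, 1.698]
ft_force: [-4.0, -0.2, 6.9]
width: 0.0269
gripper_force: 58.4
```

play_rows:
  rows: [0, 0, -0.015, 0, 0, 0, 0.02, 0, 0, -0.03, 0, 0, 0, 0.02, 0, 0, -0.04, 0, 0, 0, 0.02, 0, 0, -0.04, 0, 0, 0, 0.02, 0, 0, -0.03, 0, 0, 0, 0.02, 0, 0, 0, 0, 0, 0, 0.02]

```text
time_s: 11.55
tool_pos: [0.6113, 0.3009, 0.3329]
eef_rot: [3.133, -0.003, 1.697]
ft_force: [0.3, -0.5, -4.1]
width: 0.0269
gripper_force: 59.9
```

```bash
python3 - <<'E'
from h import *
go(.620,-.126,.317,81.4)
E
```

```text
t 11.55 pos [0.6113 0.3009 0.3329] yaw 97.3 q7 -0.31 dtool [-0.4246 -0.0454  0.0141] rot [ 0.008 -0.004  0.277] F [ 0.3 -0.5 -4.1] w 0.0269
```

play_rows:
  rows: [0, 0, 0, 0, 0, 0.1385, 0.02, 0, 0, 0, 0, 0, 0.1385, 0.02, -0.025, 0.0043, 0, 0, 0, 0, 0.02, -0.03, 0.0052, 0, 0, 0, 0, 0.02, -0.03, 0.0052, 0, 0, 0, 0, 0.02, -0.03, 0.0052, 0, 0, 0, 0, 0.02, -0.03, 0.0052, 0, 0, 0, 0, 0.02, -0.03, 0.0052, 0, 0, 0, 0, 0.02]

```text
time_s: 12.35
tool_pos: [0.613, 0.1217, 0.3255]
eef_rot: [-3.14, 0.001, 1.421]
ft_force: [1.0, 0.1, -4.3]
width: 0.0268
gripper_force: 59.9
```

play_rows:
  rows: [-0.03, 0.0052, 0, 0, 0, 0, 0.02, -0.03, 0.0052, 0, 0, 0, 0, 0.02, -0.03, 0.0052, 0, 0, 0, 0, 0.02, -0.03, 0.0052, 0, 0, 0, 0, 0.02, -0.03, 0.0052, 0, 0, 0, 0, 0.02, -0.03, 0.0052, 0, 0, 0, 0, 0.02, -0.03, 0.0052, 0, 0, 0, 0, 0.02, 0, 0, 0, 0, 0, 0, 0.02]

```text
time_s: 13.15
tool_pos: [0.6168, -0.0963, 0.3259]
eef_rot: [-3.141, 0.003, 1.413]
ft_force: [-0.7, -0.6, -4.5]
width: 0.0266
gripper_force: 60.0
```

```bash
python3 - <<'E'
from h import *
go(.620,-.126,.317,81.4)
d=shot("top","t5",(230,130,420,270),4); P=cloud(load("t5"));z=P[...,2];x=P[...,0];y=P[...,1]
B=(x>.40)&(x<.70)&(abs(y)<.19)
print("bed",rect(P,B&(y>-.13)&(z>.034)&(z<.0415)))
print("stop block",rect(P,(abs(x-.62)<.08)&(abs(y+.12)<.1)&(z>.2)&(z<.25)))
E
```

```text
t 13.15 pos [ 0.6168 -0.0963  0.3259] yaw 81.0 q7 0.05 dtool [-0.0288  0.0078  0.009 ] rot [-0.001  0.003 -0.008] F [-0.7 -0.6 -4.5] w 0.0266
bed (array([556.5,  21.6]), array([229.4, 229.6]), 6.9, 5818)
stop block (array([616.7, -94.8]), array([60.2, 58.7]), 0.7, 673)
```

View pics/t5.png

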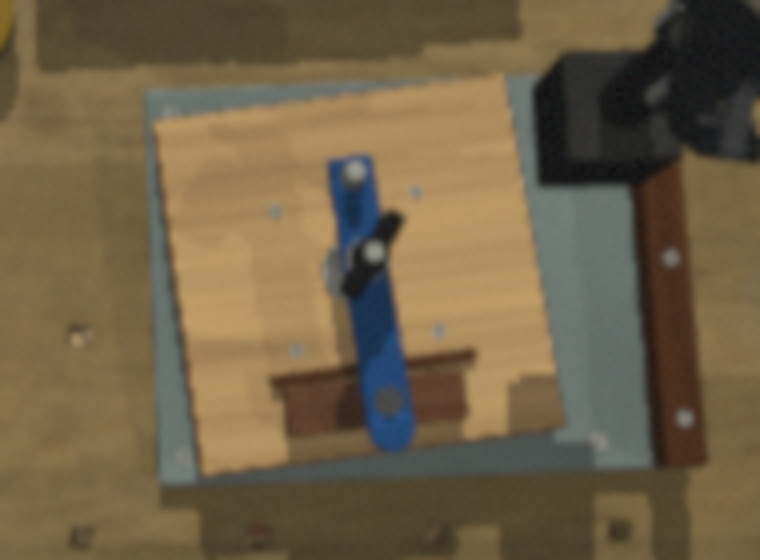

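play_rows:
  rows: [-0.015, 0.004, 0, 0, 0, -0.01, 0.02, -0.015, 0.004, 0, 0, 0, 0, 0.02, 0, 0, 0, 0, 0, 0, 0.02, 0, 0, 0.03, 0, 0, 0, 0.02, 0, 0, 0.03, 0, 0, 0, 0.02, 0, 0, 0.03, 0, 0, 0, 0.02, 0, 0, 0, 0, 0, 0, 0.02, 0, 0, 0, 0, 0, 0, 0.02]

```text
time_s: 14.0
tool_pos: [0.6217, -0.1205, 0.2367]
eef_rot: [-3.141, 0.0, 1.431]
ft_force: [0.2, -0.3, -3.7]
width: 0.0266
gripper_force: 60.3
```

```bash
python3 - <<'E'
from h import *
go(.620,-.126,.1845,81.4)
d=shot("top","t6",(230,130,420,270),4); P=cloud(load("t6"));z=P[...,2];x=P[...,0];y=P[...,1]
print("stop block",rect(P,(abs(x-.62)<.08)&(abs(y+.12)<.1)&(z>.115)&(z<.16)),np.median(z[(abs(x-.62)<.08)&(abs(y+.12)<.1)&(z>.115)&(z<.16)]))
E
```

```text
t 14.0 pos [ 0.6217 -0.1205  0.2367] yaw 82.0 q7 0.13 dtool [-0.0057 -0.0009  0.0522] rot [-0.001  0.     0.01 ] F [ 0.2 -0.3 -3.7] w 0.0266
stop block (array([ 622.1, -119.3]), array([60.1, 61.1]), 1.2, 525) 0.13717668991818832
```

play_rows:
  rows: [-0.0068, -0.001, 0, 0, 0, 0, 0.02, 0, 0, 0, 0, 0, 0, 0.02, 0, 0, 0.015, 0, 0, 0, 0.02, 0, 0, 0.015, 0, 0, 0, 0.02, 0, 0, 0.012, 0, 0, 0, 0.02, 0, 0, 0, 0, 0, 0, 0.02]

```text
time_s: 14.65
tool_pos: [0.6184, -0.1268, 0.1912]
eef_rot: [-3.137, 0.0, 1.431]
ft_force: [-1.0, 0.9, -4.2]
width: 0.0268
gripper_force: 60.4
```

```bash
python3 - <<'E'
from h import *
go(.620,-.126,.1845,81.4)
d=shot("top","t7",(230,130,420,270),4); P=cloud(load("t7"));z=P[...,2];x=P[...,0];y=P[...,1]
m=(abs(x-.62)<.08)&(abs(y+.12)<.1)&(z>.075)&(z<.11)
print("stop block",rect(P,m),np.median(z[m]))
B=(x>.40)&(x<.70)&(abs(y)<.19)
print("bed",rect(P,B&(y>-.13)&(z>.034)&(z<.0415)))
E
```

```text
t 14.65 pos [ 0.6184 -0.1268  0.1912] yaw 82.0 q7 0.16 dtool [0.0011 0.0015 0.0067] rot [-0.005  0.     0.01 ] F [-1.   0.9 -4.2] w 0.0268
stop block (array([ 618.6, -124.5]), array([60.5, 58.3]), 1.8, 445) 0.09163914355133351
bed (array([558.5,   5.7]), array([229.5, 261.7]), 6.8, 5868)
```

play_rows:
  rows: [-0.001, 0, 0.003, 0, 0, 0, 0.02, 0, 0, 0.002, 0, 0, 0, 0.02, 0, 0, 0, 0, 0, 0, 0.02]

```text
time_s: 15.0
tool_pos: [0.6197, -0.1285, 0.1893]
eef_rot: [3.141, 0.0, 1.431]
ft_force: [-0.2, 0.1, -4.0]
width: 0.0266
gripper_force: 60.5
```

play_rows:
  rows: [0, 0, 0.0015, 0, 0, 0, 0.02, 0, 0, 0, 0, 0, 0, 0.02]

```text
time_s: 15.2
tool_pos: [0.6197, -0.1284, 0.1878]
eef_rot: [3.142, -0.0, 1.431]
ft_force: [-0.2, -0.5, -4.2]
width: 0.0267
gripper_force: 60.5
```

play_rows:
  rows: [0, 0, 0.0015, 0, 0, 0, 0.02, 0, 0, 0, 0, 0, 0, 0.02]

```text
time_s: 15.4
tool_pos: [0.6196, -0.1284, 0.1861]
eef_rot: [-3.141, -0.0, 1.431]
ft_force: [-0.3, -0.2, -5.6]
width: 0.0268
gripper_force: 60.5
```

play_rows:
  rows: [0, 0, 0.001, 0, 0, 0, 0.02, 0, 0, 0, 0, 0, 0, 0.02]

```text
time_s: 15.6
tool_pos: [0.6198, -0.1285, 0.1857]
eef_rot: [3.141, -0.0, 1.431]
ft_force: [-0.8, -0.3, -0.7]
width: 0.027
gripper_force: 61.0
```

play_rows:
  rows: [0, 0, 0, 0, 0, 0, 0.04, 0, 0, 0, 0, 0, 0, 0.055, 0, 0, 0, 0, 0, 0, 0.055, 0, 0, -0.02, 0, 0, 0, 0.055, 0, 0, -0.03, 0, 0, 0, 0.055, 0, 0, -0.03, 0, 0, 0, 0.055, 0, 0, 0, 0, 0, 0, 0.055]

```text
time_s: 16.3
tool_pos: [0.6214, -0.1292, 0.27]
eef_rot: [3.135, -0.0, 1.43]
ft_force: [1.4, -1.0, 0.3]
width: 0.055
gripper_force: 0.0
```

play_rows:
  rows: [0, 0, 0, 0, 0, -0.13, 0.035, 0, 0, 0, 0, 0, -0.13, 0.035, 0, 0, 0, 0, 0, -0.13, 0.035, 0, 0, 0, 0, 0, -0.13, 0.035, 0, 0, 0, 0, 0, -0.13, 0.035, 0, 0, 0, 0, 0, -0.13, 0.035, 0, 0, 0, 0, 0, -0.13, 0.035, 0, 0, 0, 0, 0, -0.13, 0.035]

```text
time_s: 17.1
tool_pos: [0.6196, -0.1284, 0.2647]
eef_rot: [-3.141, -0.0, 2.476]
ft_force: [0.0, -0.1, -0.2]
width: 0.0348
gripper_force: 0.0
```

```bash
python3 - <<'E'
from h import *
d=shot("top","t8",(230,130,420,270),4); P=cloud(load("t8"));z=P[...,2];x=P[...,0];y=P[...,1]
B=(x>.40)&(x<.70)&(abs(y)<.19)
print("block",rect(P,(abs(x-.62)<.08)&(abs(y+.12)<.1)&(z>.082)&(z<.092)))
print("bed",rect(P,B&(y>-.1)&(z>.034)&(z<.0415)),"bar",rect(P,B&(z>.08)&(z<.096)&(abs(y-.02)<.06)),"knob",rect(P,B&(z>.115)&(z<.135)&(abs(y-.02)<.06)),"blank",rect(P,B&(abs(y)<.1)&(x<.5)&(z>.053)&(z<.065)))
go(.5565,.0217,.124,141.7)
E
```

```text
block (array([ 620. , -127.2]), array([60.2, 60. ]), 2.1, 399)
bed (array([557.5,  14.3]), array([229.7, 244.3]), 6.9, 5811) bar (array([531.7,  18.8]), array([179.1,  28.6]), 6.4, 710) knob (array([555.8,  21.9]), array([17.7, 55.8]), 62.3, 156) blank (array([472.6,  13.8]), array([ 29.8, 110.8]), 4.7, 406)
t 17.15 pos [ 0.6196 -0.1284  0.2648] yaw 142.3 q7 1.15 dtool [0.1416 0.0803 0.1408] rot [-0.    -0.     0.011] F [ 0.  -0.4  0.6] w 0.0351
```

View pics/t8.png

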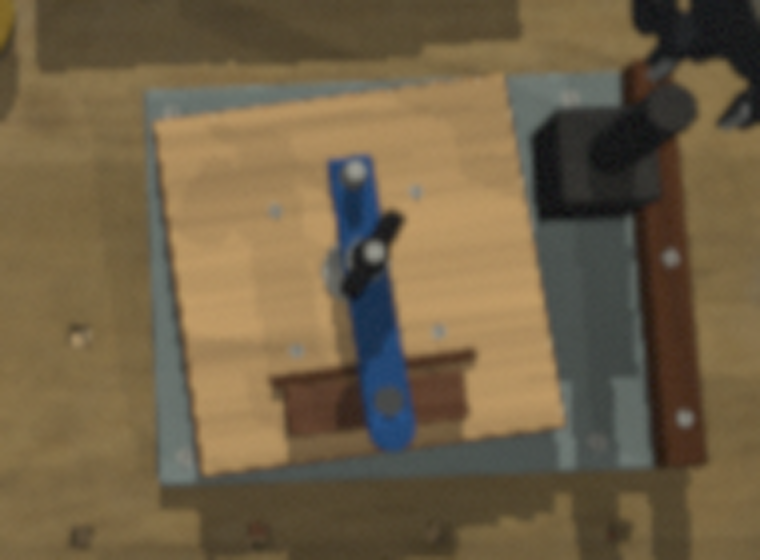

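The stop stands upright in the gap at (600,150) in the crop, close to the fence and the bed edge. The T-knob lies between (348,290) and (395,215), so about -33° in the world. Next I grip it.

play_rows:
  rows: [0.0283, 0.0161, 0, 0, 0, 0, 0.035, 0.0283, 0.0161, 0, 0, 0, 0, 0.035, 0.0283, 0.0161, 0, 0, 0, 0, 0.035, 0.0283, 0.0161, 0, 0, 0, 0, 0.035, 0.0283, 0.0161, 0, 0, 0, 0, 0.035, 0, 0, 0.03, 0, 0, -0.08, 0.035, 0, 0, 0.03, 0, 0, 0, 0.035, 0, 0, 0, 0, 0, 0, 0.035]

```text
time_s: 17.95
tool_pos: [0.5565, 0.0227, 0.2014]
eef_rot: [-3.137, -0.005, 2.549]
ft_force: [-0.5, 0.6, -0.6]
width: 0.035
gripper_force: 0.0
```

```bash
python3 - <<'E'
from h import *
go(.5565,.0217,.124,147)
for n in("top","t8"):
    P=cloud(load(n));z=P[...,2];x=P[...,0];y=P[...,1]
    q=P[(abs(x-.556)<.05)&(abs(y-.022)<.05)&(z>.112)&(z<.122+.008)][:,:2]; e,V=np.linalg.eigh(np.cov(q.T)); print(np.degrees(np.arctan2(V[1,1],V[0,1])),q.mean(0))
E
```

```text
t 17.95 pos [0.5565 0.0227 0.2014] yaw 146.0 q7 0.91 dtool [-0.001  -0.0005  0.0774] rot [-0.004 -0.005 -0.017] F [-0.5  0.6 -0.6] w 0.035
147.21026053296504 [0.55526418 0.02265312]
147.30059540163955 [0.55554406 0.02250205]
```

play_rows:
  rows: [0, 0, 0.03, 0, 0, -0.015, 0.035, 0, 0, 0.025, 0, 0, 0, 0.035, 0, 0, 0.015, 0, 0, 0, 0.035, 0, 0, 0.006, 0, 0, 0, 0.035, 0, 0, 0, 0, 0, 0, 0.035]

```text
time_s: 18.45
tool_pos: [0.559, 0.0225, 0.1295]
eef_rot: [-3.141, -0.0, 2.565]
ft_force: [0.7, -0.7, 0.6]
width: 0.0347
gripper_force: 0.0
```

play_rows:
  rows: [0, 0, 0, 0, 0, 0, 0.005, 0, 0, 0, 0, 0, 0, 0.005, 0, 0, 0, 0, 0, 0, 0.005, 0, 0, 0, 0, 0, 0, 0.005, 0, 0, 0, 0, 0, 0, 0.005]
  squeeze: 60

```text
time_s: 18.95
tool_pos: [0.5582, 0.0203, 0.1306]
eef_rot: [-3.139, -0.0, 2.564]
ft_force: [-7.6, -7.4, 7.1]
width: 0.0176
gripper_force: 58.7
```

play_rows:
  rows: [0, 0, 0, 0, 0, 0.08, 0.005, 0, 0, 0, 0, 0, 0.08, 0.005, 0, 0, 0, 0, 0, 0.08, 0.005, 0, 0, 0, 0, 0, 0.08, 0.005, 0, 0, 0, 0, 0, 0, 0.005]

```text
time_s: 19.45
tool_pos: [0.5574, 0.0194, 0.1306]
eef_rot: [-3.137, 0.0, 2.24]
ft_force: [-10.8, -9.6, 10.9]
width: 0.0171
gripper_force: 59.3
```

```bash
python3 - <<'E'
from h import *
go(.5565,.0217,.124,147)
print(readout.state()["torque"],readout.state()["gripper_force"])
E
```

```text
t 19.45 pos [0.5574 0.0194 0.1306] yaw 128.4 q7 0.64 dtool [0.0023 0.0007 0.0066] rot [-0.004 -0.    -0.325] F [-10.8  -9.6  10.9] w 0.0171
[-2.19079551  2.59769993  0.09626834] 59.34044295136118
```

play_rows:
  rows: [0, -0.0015, -0.0015, 0, 0, 0, 0.005, 0, 0, 0, 0, 0, 0.1, 0.005, 0, 0, 0, 0, 0, 0.1, 0.005, 0, 0, 0, 0, 0, 0.1, 0.005, 0, 0, 0, 0, 0, 0.1, 0.005, 0, 0, 0, 0, 0, 0, 0.005]

```text
time_s: 20.05
tool_pos: [0.556, 0.0187, 0.1308]
eef_rot: [-3.137, 0.002, 1.84]
ft_force: [-6.6, -9.1, -2.3]
width: 0.0171
gripper_force: 61.2
```

```bash
cat >> h.py <<'E'
def chk(n):
    d=shot("top",n,(230,130,420,270),4); P=cloud(load(n));z=P[...,2];x=P[...,0];y=P[...,1]
    B=(x>.40)&(x<.70)&(abs(y)<.19)
    print("block",rect(P,(abs(x-.62)<.08)&(abs(y+.12)<.1)&(z>.082)&(z<.092)))
    m=B&(abs(y)<.1)&(x<.5)&(z>.053)&(z<.065)
    print("bed",rect(P,B&(y>-.09)&(z>.034)&(z<.0415)),"blank",rect(P,m) if m.any() else None)
    m=(x<.50)&(x>.42)&(abs(y-.01)<.03)&(z>.07)&(z<.096)
    if m.any(): print("bar end",rect(P,m),np.median(z[m]))
E
python3 - <<'E'
from h import *
go(.5565,.0217,.124,147); chk("t9")
E
```

```text
t 20.05 pos [0.556  0.0187 0.1308] yaw 105.4 q7 0.26 dtool [0.0027 0.0013 0.0068] rot [-0.005  0.    -0.726] F [-6.6 -9.1 -2.3] w 0.0171
block (array([0., 0.]), array([0., 0.]), 0.0, 0)
bed (array([558.4,  60. ]), array([154.2, 232.9]), 88.9, 3031) blank (array([473.1,  36.4]), array([94. , 29.7]), 85.2, 328)
bar end (array([471.3,  25.9]), array([26.4, 57.1]), 87.9, 282) 0.08558900791460383
```

View pics/t9.png

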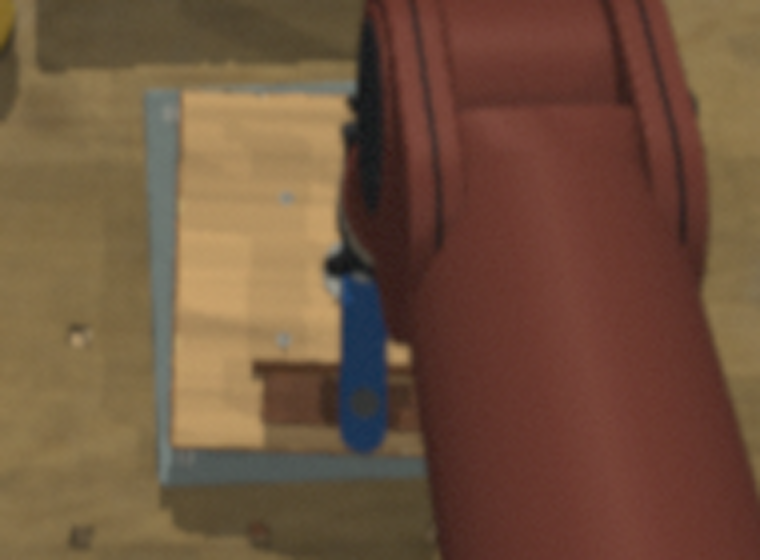

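play_rows:
  rows: [-0.001, -0.001, 0, 0, 0, 0.1, 0.005, 0, 0, 0, 0, 0, 0.1, 0.005, 0, 0, 0, 0, 0, 0.1, 0.005, 0, 0, 0, 0, 0, 0.1, 0.005, 0, 0, 0, 0, 0, 0.1, 0.005, 0, 0, 0, 0, 0, 0.1, 0.005, 0, 0, 0, 0, 0, 0.1, 0.005, 0, 0, 0, 0, 0, 0.1, 0.005]

```text
time_s: 20.9
tool_pos: [0.5533, 0.019, 0.1307]
eef_rot: [-3.135, 0.005, 1.041]
ft_force: [-18.7, -4.7, 7.2]
width: 0.0172
gripper_force: 62.7
```

```bash
python3 - <<'E'
from h import *
go(.5565,.0217,.124,147); chk("t10"); print(readout.state()["torque"])
E
```

```text
t 20.9 pos [0.5533 0.019  0.1307] yaw 59.6 q7 -0.51 dtool [0.004  0.0014 0.0066] rot [-9.000e-03 -1.000e-03 -1.525e+00] F [-18.7  -4.7   7.2] w 0.0172
block (array([0., 0.]), array([0., 0.]), 0.0, 0)
bed (array([558.4,  63.6]), array([147.1, 232.7]), 88.9, 3012) blank (array([473.4,  38.6]), array([89.5, 29.9]), 85.2, 294)
bar end (array([471.5,  25.6]), array([27.1, 57.3]), 88.3, 282) 0.0831925344465353
[-1.00340279  3.92912131  0.20462202]
```

play_rows:
  rows: [-0.002, -0.002, 0, 0, 0, 0.08, 0.005, 0, 0, 0, 0, 0, 0.1, 0.005, 0, 0, 0, 0, 0, 0.1, 0.005, 0, 0, 0, 0, 0, 0.1, 0.005, 0, 0, 0, 0, 0, 0.1, 0.005]

```text
time_s: 21.45
tool_pos: [0.5518, 0.0201, 0.1307]
eef_rot: [-3.138, 0.004, 0.562]
ft_force: [-10.7, 1.7, 1.4]
width: 0.0171
gripper_force: 61.7
```

```bash
python3 - <<'E'
from h import *
go(.5565,.0217,.124,147); chk("t11"); print(readout.state()["torque"])
E
```

```text
t 21.45 pos [0.5518 0.0201 0.1307] yaw 32.2 q7 -0.97 dtool [0.0049 0.0012 0.0067] rot [-7.000e-03 -1.000e-03 -2.004e+00] F [-10.7   1.7   1.4] w 0.0171
block (array([0., 0.]), array([0., 0.]), 0.0, 0)
bed (array([558.7,  64.5]), array([144. , 229.3]), 87.3, 2918) blank (array([473.6,  40.9]), array([84.7, 29.9]), 85.2, 270)
bar end (array([471.6,  25.6]), array([26.9, 57.6]), 88.1, 279) 0.08209875948494405
[0.17154027 2.44495213 0.16330472]
```

play_rows:
  rows: [-0.001, -0.001, 0, 0, 0, 0.1, 0.005, 0, 0, 0, 0, 0, 0.1, 0.005, 0, 0, 0, 0, 0, 0.1, 0.005, 0, 0, 0, 0, 0, 0.1, 0.005, 0, 0, 0, 0, 0, 0.1, 0.005]

```text
time_s: 22.0
tool_pos: [0.5511, 0.0218, 0.1308]
eef_rot: [-3.139, 0.004, 0.063]
ft_force: [-6.6, 5.6, -2.5]
width: 0.0174
gripper_force: 61.1
```

```bash
python3 - <<'E'
from h import *
go(.5565,.0217,.124,147); chk("t12"); print(readout.state()["torque"])
E
```

```text
t 22.0 pos [0.5511 0.0218 0.1308] yaw 3.6 q7 -1.44 dtool [0.0054 0.0004 0.0068] rot [-6.000e-03 -2.000e-03 -2.503e+00] F [-6.6  5.6 -2.5] w 0.0174
block (array([0., 0.]), array([0., 0.]), 0.0, 0)
bed (array([558.7,  67.8]), array([137. , 229.5]), 87.2, 2834) blank (array([474.4,  44.9]), array([75.9, 29.6]), 86.8, 234)
bar end (array([471.6,  25.4]), array([27. , 57.4]), 88.5, 276) 0.08040603554929687
[1.05715851 1.60897594 0.27512244]
```

play_rows:
  rows: [-0.001, 0, 0, 0, 0, 0.07, 0.005, 0, 0, 0, 0, 0, 0.07, 0.005, 0, 0, 0, 0, 0, 0, 0.005]

```text
time_s: 22.35
tool_pos: [0.5517, 0.0223, 0.131]
eef_rot: [-3.139, 0.001, -0.075]
ft_force: [0.2, 5.7, -7.2]
width: 0.0168
gripper_force: 59.2
```

```bash
python3 - <<'E'
from h import *
go(.5565,.0217,.124,147); chk("t13"); print(readout.state()["torque"])
E
```

```text
t 22.35 pos [0.5517 0.0223 0.131 ] yaw -4.3 q7 -1.57 dtool [0.0049 0.0003 0.007 ] rot [-2.00e-03 -3.00e-03 -2.64e+00] F [ 0.2  5.7 -7.2] w 0.0168
block (array([0., 0.]), array([0., 0.]), 0.0, 0)
bed (array([559.4,  68.3]), array([135.7, 229.3]), 86.5, 2765) blank (array([474.2,  46.8]), array([76.5, 29.7]), 83.7, 233)
bar end (array([471.6,  27.2]), array([26. , 57.3]), 88.8, 262) 0.08039676611052643
[ 1.48226067 -0.11433921  0.10412089]
```

play_rows:
  rows: [0, 0, 0, 0, 0, 0.07, 0.005, 0, 0, 0, 0, 0, 0.07, 0.005, 0, 0, 0, 0, 0, 0, 0.005]

```text
time_s: 22.7
tool_pos: [0.5526, 0.0223, 0.1314]
eef_rot: [-3.139, -0.001, -0.213]
ft_force: [3.9, 5.3, -9.5]
width: 0.017
gripper_force: 82.9
```

```bash
python3 - <<'E'
from h import *
go(.5565,.0217,.124,147); chk("t14"); print(readout.state()["torque"])
E
```

```text
t 22.7 pos [0.5526 0.0223 0.1314] yaw -12.2 q7 -1.7 dtool [ 0.0039 -0.0002  0.0074] rot [ 1.000e-03 -4.000e-03 -2.779e+00] F [ 3.9  5.3 -9.5] w 0.017
block (array([0., 0.]), array([0., 0.]), 0.0, 0)
bed (array([558.7,  73.5]), array([132.2, 232.8]), 88.9, 2792) blank (array([476.1,  62.2]), array([44.9, 29.9]), 84.3, 229)
bar end (array([471.4,  27.2]), array([57. , 25.1]), 0.9, 249) 0.08002677250061907
[ 1.37719623 -0.98906857  0.97278907]
```

Torque rose sharply to 0.97 N m, so the screw has reached its end stop. I'll relax slightly, release and retreat.

play_rows:
  rows: [0, 0, 0, 0, 0, -0.06, 0.005, 0, 0, 0, 0, 0, 0, 0.02, 0, 0, 0, 0, 0, 0, 0.03, 0, 0, 0, 0, 0, 0, 0.035, 0, 0, 0, 0, 0, 0, 0.035, 0, 0, -0.03, 0, 0, 0, 0.035, 0, 0, -0.04, 0, 0, 0, 0.035, 0, 0, -0.04, 0, 0, 0, 0.035]

```text
time_s: 23.55
tool_pos: [0.5515, 0.0194, 0.2421]
eef_rot: [3.141, 0.001, -0.155]
ft_force: [0.6, -0.7, -0.1]
width: 0.0351
gripper_force: 0.0
```

play_rows:
  rows: [0, 0, -0.03, 0, 0, -0.13, 0.06, 0, 0, 0, 0, 0, -0.14, 0.06, 0, 0, 0, 0, 0, -0.14, 0.06, 0, 0, 0, 0, 0, -0.14, 0.06, 0, 0, 0, 0, 0, -0.14, 0.06, 0, 0, 0, 0, 0, -0.14, 0.06, 0, 0, 0, 0, 0, -0.14, 0.06, 0, 0, 0, 0, 0, -0.14, 0.06]

```text
time_s: 24.35
tool_pos: [0.5519, 0.0196, 0.271]
eef_rot: [3.141, -0.0, 0.961]
ft_force: [0.7, 0.4, -0.0]
width: 0.0597
gripper_force: 0.0
```

```bash
python3 - <<'E'
from h import *
go(.620,-.128,.26,82); d=imaging.camera("scene"); np.savez("pics/s15.npz",**d); chk("t15")
t=load("t15")["color"][130:270,230:420][...,::-1]; s=d["color"][160:340,200:440][...,::-1]
cv2.imwrite("pics/m15.png",np.hstack([cv2.resize(t,(400,300)),cv2.resize(s,(400,300))]))
P=cloud(load("s15"));z=P[...,2];x=P[...,0];y=P[...,1]
m=(abs(x-.62)<.06)&(abs(y+.127)<.06)&(z>.16)&(z<.225); print("post",P[m].mean(0),P[m].max(0))
E
```

```text
t 24.35 pos [0.5519 0.0196 0.271 ] yaw 55.1 q7 -0.64 dtool [-0.0819  0.1404  0.011 ] rot [ 0.   -0.   -0.47] F [ 0.7  0.4 -0. ] w 0.0597
block (array([0., 0.]), array([0., 0.]), 0.0, 0)
bed (array([557.3,  34.5]), array([203.4, 230. ]), 87.1, 3786) blank (array([472.7,  29. ]), array([109.2,  30. ]), 84.9, 406)
bar end (array([471.6,  25.3]), array([27.2, 57.5]), 88.0, 272) 0.0803511862536711
post [ 0.60899067 -0.12867619  0.19169521] [ 0.63018086 -0.11468017  0.21077941]
```

View pics/m15.png

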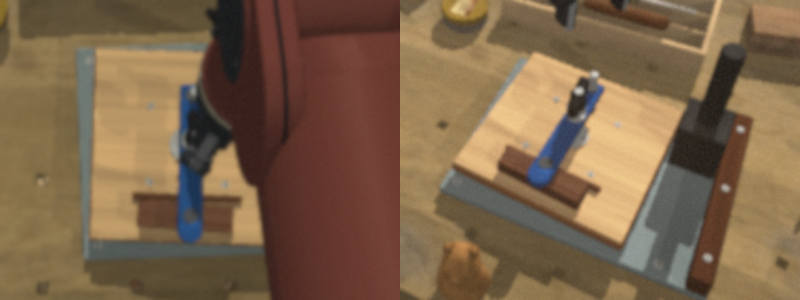

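play_rows:
  rows: [0, 0, 0, 0, 0, -0.1175, 0.07, 0, 0, 0, 0, 0, -0.1175, 0.07, 0, 0, 0, 0, 0, -0.1175, 0.07, 0, 0, 0, 0, 0, -0.1175, 0.07]

```text
time_s: 24.85
tool_pos: [0.5519, 0.0197, 0.2709]
eef_rot: [3.142, 0.0, 1.425]
ft_force: [0.2, 0.8, 0.1]
width: 0.0699
gripper_force: 0.0
```

play_rows:
  rows: [-0.023, 0.0147, 0, 0, 0, 0, 0.07, -0.023, 0.0147, 0, 0, 0, 0, 0.07, -0.023, 0.0147, 0, 0, 0, 0, 0.07, -0.023, 0.0147, 0, 0, 0, 0, 0.07, -0.023, 0.0147, 0, 0, 0, 0, 0.07, -0.023, 0.0147, 0, 0, 0, 0, 0.07, 0, 0, 0, 0, 0, 0, 0.07]

```text
time_s: 25.55
tool_pos: [0.6193, -0.1338, 0.2708]
eef_rot: [3.141, 0.003, 1.416]
ft_force: [-0.4, 0.1, 0.3]
width: 0.07
gripper_force: 0.0
```

```bash
python3 - <<'E'
from h import *
go(.620,-.128,.186,82); chk("t16")
P=cloud(load("t16"));z=P[...,2];x=P[...,0];y=P[...,1]
m=(abs(x-.62)<.06)&(abs(y+.127)<.06)&(z>.202)&(z<.212); print("post",m.sum(),P[m].mean(0) if m.any() else 0)
E
```

```text
t 25.55 pos [ 0.6193 -0.1338  0.2708] yaw 81.1 q7 0.17 dtool [ 0.0061 -0.0002  0.0847] rot [ 0.     0.003 -0.015] F [-0.4  0.1  0.3] w 0.07
block (array([ 618.9, -129.1]), array([60.1, 59.5]), 0.4, 402)
bed (array([556.6,  21.5]), array([229.2, 229.8]), 86.9, 5853) blank (array([472.5,  29.2]), array([108.7,  29.9]), 85.1, 406)
bar end (array([471.7,  25.4]), array([27.1, 57.5]), 88.1, 273) 0.08032110349910915
post 136 [ 0.61788712 -0.12849862  0.20658943]
```

play_rows:
  rows: [0.005, 0, 0, 0, 0, 0, 0.07, 0, 0, 0.03, 0, 0, 0, 0.07, 0, 0, 0.03, 0, 0, 0, 0.07, 0, 0, 0.021, 0, 0, 0, 0.07, 0, 0, 0, 0, 0, 0, 0.07]

```text
time_s: 26.1
tool_pos: [0.6184, -0.1218, 0.187]
eef_rot: [-3.137, -0.001, 1.427]
ft_force: [0.0, -0.2, -0.3]
width: 0.07
gripper_force: 0.0
```

play_rows:
  rows: [0, 0, 0, 0, 0, 0, 0.02, 0, 0, 0, 0, 0, 0, 0.02, 0, 0, 0, 0, 0, 0, 0.02, 0, 0, 0, 0, 0, 0, 0.02, 0, 0, 0, 0, 0, 0, 0.02]
  squeeze: 60

```text
time_s: 26.6
tool_pos: [0.6201, -0.1243, 0.1914]
eef_rot: [3.141, -0.001, 1.426]
ft_force: [-3.8, 1.6, 7.2]
width: 0.0267
gripper_force: 58.5
```

play_rows:
  rows: [0, 0, -0.01, 0, 0, 0, 0.02, 0, 0, -0.02, 0, 0, 0, 0.02, 0, 0, -0.03, 0, 0, 0, 0.02, 0, 0, -0.04, 0, 0, 0, 0.02, 0, 0, -0.04, 0, 0, 0, 0.02, 0, 0, -0.02, 0, 0, 0, 0.02, 0, 0, 0, 0, 0, 0, 0.02]

```text
time_s: 27.3
tool_pos: [0.6209, -0.1251, 0.3536]
eef_rot: [3.136, -0.0, 1.425]
ft_force: [0.8, -0.6, -4.3]
width: 0.0265
gripper_force: 59.8
```

```bash
python3 - <<'E'
from h import *
go(.609,.300,.1725,81)
E
```

```text
t 27.3 pos [ 0.6209 -0.1251  0.3536] yaw 81.7 q7 0.14 dtool [ 0.4188 -0.0745  0.1808] rot [ 0.006 -0.     0.012] F [ 0.8 -0.6 -4.3] w 0.0265
```

play_rows:
  rows: [0.025, -0.0045, 0, 0, 0, 0, 0.02, 0.03, -0.0053, 0, 0, 0, 0, 0.02, 0.03, -0.0053, 0, 0, 0, 0, 0.02, 0.03, -0.0053, 0, 0, 0, 0, 0.02, 0.03, -0.0053, 0, 0, 0, 0, 0.02, 0.03, -0.0053, 0, 0, 0, 0, 0.02, 0.03, -0.0053, 0, 0, 0, 0, 0.02, 0.03, -0.0053, 0, 0, 0, 0, 0.02]

```text
time_s: 28.1
tool_pos: [0.6119, 0.1154, 0.348]
eef_rot: [-3.139, 0.001, 1.426]
ft_force: [0.1, 0.5, -3.8]
width: 0.0269
gripper_force: 59.8
```

play_rows:
  rows: [0.03, -0.0053, 0, 0, 0, 0, 0.02, 0.03, -0.0053, 0, 0, 0, 0, 0.02, 0.03, -0.0053, 0, 0, 0, 0, 0.02, 0.03, -0.0053, 0, 0, 0, 0, 0.02, 0.03, -0.0053, 0, 0, 0, 0, 0.02, 0.03, -0.0053, 0, 0, 0, 0, 0.02, 0.02, -0.003, 0, 0, 0, 0, 0.02, 0, 0, 0, 0, 0, 0, 0.02]

```text
time_s: 28.9
tool_pos: [0.6057, 0.3212, 0.3474]
eef_rot: [-3.139, 0.001, 1.431]
ft_force: [-0.4, 0.5, -5.7]
width: 0.0268
gripper_force: 59.8
```

```bash
python3 - <<'E'
from h import *
go(.609,.300,.1794,81)
E
```

```text
t 28.9 pos [0.6057 0.3212 0.3474] yaw 82.0 q7 -0.55 dtool [-0.0205  0.0067  0.168 ] rot [-0.003  0.001  0.017] F [-0.4  0.5 -5.7] w 0.0268
```

play_rows:
  rows: [-0.012, 0.004, 0.03, 0, 0, 0, 0.02, 0, 0, 0.04, 0, 0, 0, 0.02, 0, 0, 0.04, 0, 0, 0, 0.02, 0, 0, 0.03, 0, 0, 0, 0.02, 0, 0, 0.012, 0, 0, 0, 0.02, 0, 0, 0, 0, 0, 0, 0.02, 0, 0, 0, 0, 0, 0, 0.02]

```text
time_s: 29.6
tool_pos: [0.6103, 0.3044, 0.1993]
eef_rot: [3.14, -0.001, 1.425]
ft_force: [0.1, -0.7, -3.7]
width: 0.0267
gripper_force: 59.8
```

```bash
python3 - <<'E'
from h import *
go(.609,.300,.1794,81)
d=shot("top","t17"); P=cloud(load("t17"));z=P[...,2];x=P[...,0];y=P[...,1]
m=(abs(x-.608)<.06)&(abs(y-.31)<.06)&(z>.06)&(z<.12)
h=np.histogram(z[m],30,(.06,.12)); i=h[0].argmax(); print("block top mode",h[1][i:i+2],h[0][i])
E
```

```text
t 29.6 pos [0.6103 0.3044 0.1993] yaw 81.7 q7 -0.51 dtool [-0.0046 -0.0007  0.0199] rot [ 0.002 -0.001  0.012] F [ 0.1 -0.7 -3.7] w 0.0267
block top mode [0.094 0.096] 81
```

play_rows:
  rows: [0, 0, 0.009, 0, 0, 0, 0.02, 0, 0, 0.008, 0, 0, 0, 0.02, 0, 0, 0, 0, 0, 0, 0.02]

```text
time_s: 29.95
tool_pos: [0.609, 0.3046, 0.1798]
eef_rot: [-3.141, 0.001, 1.426]
ft_force: [-0.9, 0.1, -3.8]
width: 0.0267
gripper_force: 59.8
```

play_rows:
  rows: [0, 0, 0.0015, 0, 0, 0, 0.02, 0, 0, 0, 0, 0, 0, 0.02]

```text
time_s: 30.15
tool_pos: [0.6095, 0.3047, 0.1795]
eef_rot: [3.141, -0.0, 1.426]
ft_force: [-0.3, 0.5, -1.8]
width: 0.0267
gripper_force: 60.1
```

play_rows:
  rows: [0, 0, 0.001, 0, 0, 0, 0.02, 0, 0, 0, 0, 0, 0, 0.02]

```text
time_s: 30.35
tool_pos: [0.6097, 0.3048, 0.1794]
eef_rot: [3.141, -0.001, 1.426]
ft_force: [-1.8, -1.1, 4.8]
width: 0.0267
gripper_force: 61.0
```

play_rows:
  rows: [0, 0, 0.001, 0, 0, 0, 0.02, 0, 0, 0, 0, 0, 0, 0.02]

```text
time_s: 30.55
tool_pos: [0.6099, 0.3048, 0.1794]
eef_rot: [3.14, -0.002, 1.426]
ft_force: [-3.4, -0.9, 11.4]
width: 0.0268
gripper_force: 61.9
```

Standing on the bench. I'll ease off, release and go straight up.

play_rows:
  rows: [0, 0, -0.0015, 0, 0, 0, 0.02, 0, 0, 0, 0, 0, 0, 0.045, 0, 0, 0, 0, 0, 0, 0.06, 0, 0, 0, 0, 0, 0, 0.06, 0, 0, -0.02, 0, 0, 0, 0.06, 0, 0, -0.03, 0, 0, 0, 0.06, 0, 0, -0.04, 0, 0, 0, 0.06, 0, 0, -0.03, 0, 0, 0, 0.06]

```text
time_s: 31.35
tool_pos: [0.6098, 0.3046, 0.3012]
eef_rot: [3.14, -0.001, 1.426]
ft_force: [0.7, -0.4, -0.6]
width: 0.0602
gripper_force: 0.0
```

play_rows:
  rows: [0, -0.04, 0, 0, 0, 0, 0.06, 0, -0.04, 0, 0, 0, 0, 0.06, 0, -0.04, 0, 0, 0, 0, 0.06, 0, 0, 0, 0, 0, 0, 0.06, 0, 0, 0, 0, 0, 0, 0.06]

```text
time_s: 31.85
tool_pos: [0.4901, 0.3225, 0.2992]
eef_rot: [3.141, -0.001, 1.428]
ft_force: [0.5, -1.0, 0.4]
width: 0.0604
gripper_force: 0.0
```

```bash
python3 - <<'E'
from h import *
go(.609,.300,.1794,81); chk("t18")
P=cloud(load("t18"));z=P[...,2];x=P[...,0];y=P[...,1]
f=lambda n,a,b,r,l,h:print(n,rect(P,(abs(x-a)<r)&(abs(y-b)<r)&(z>l)&(z<h)))
f("stop block",.609,.303,.06,.068,.08);f("post",.609,.303,.06,.185,.21);f("tin",.733,.267,.06,.02,.04)
f("mallet",.4995,.465,.06,.02,.5);f("glue",.70,.467,.07,.02,.5)
d=imaging.camera("scene"); cv2.imwrite("pics/s18.png",d["color"][100:360,100:450][...,::-1].repeat(2,0).repeat(2,1))
E
```

```text
t 31.85 pos [0.4901 0.3225 0.2992] yaw 81.8 q7 -0.72 dtool [-0.0054  0.1208  0.1199] rot [ 0.    -0.001  0.014] F [ 0.5 -1.   0.4] w 0.0604
block (array([0., 0.]), array([0., 0.]), 0.0, 0)
bed (array([556.5,  21.8]), array([229. , 229.7]), 87.1, 5835) blank (array([472.6,  29.1]), array([108.9,  29.9]), 84.9, 407)
bar end (array([471.6,  25.2]), array([27.4, 57.5]), 88.1, 277) 0.08066374842328405
stop block (array([609.1, 298.3]), array([61. , 57.7]), 0.1, 372)
post (array([608.6, 298.1]), array([26.4, 26.8]), 83.4, 137)
tin (array([737.5, 258.8]), array([ 77.6, 112.1]), 13.4, 683)
mallet (array([0., 0.]), array([0., 0.]), 0.0, 0)
glue (array([707.3, 458.8]), array([125.3, 123.5]), 0.0, 719)
```

View pics/s18.png

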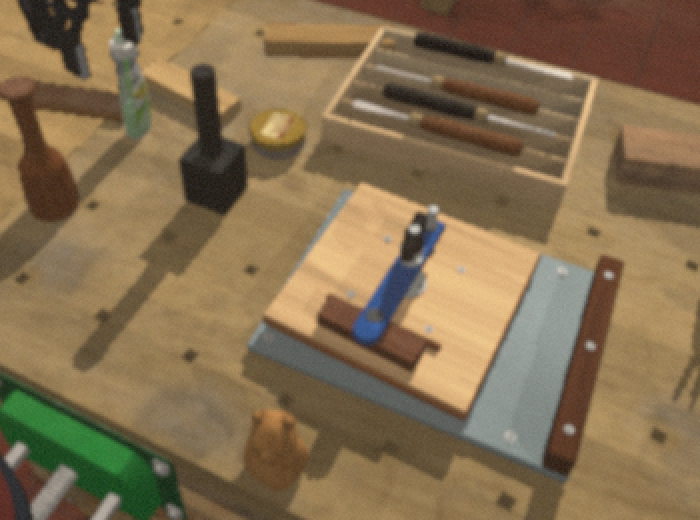

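The blank is clamped under the bar, the gap is empty, the stop stands upright on the bench at (215,140), and the bystanders are in place. I'm handing in the job.

```bash
python3 -c "
from h import *
print(ticket.job_done())"
```

```text
the job is handed in; nothing more can be done
None
```

The blank is clamped tight under the foot, centred along the cleat. The bench stop is back upright on the bench, clear of the turntable, and the job is handed in at about 32 s (no verdict was shown).

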